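# Slip-angle check of an equipment foot

### The job

Slip-test the square rubber foot on the tilting ramp: push the wedge carriage in steadily by its push plate until the foot slides down to the ramp's stop, and leave the carriage there, before the round reference puck slips too. Then note the angle: slide the cursor along its rail until its rubber nose bears lightly against the screw in the carriage's lug (a few newtons, under 8), and leave it touching there. Do not touch the pads or the ramp, and leave everything else alone.

Things in the scene. Friction and masses are not known exactly. Their poses are not given: they have to be found in the camera images.
- carriage_push (a point): middle of the rear face of the steel wedge carriage's push plate: upright, 54 mm wide, 10 thick, 20 to 80 mm above the table; this point is 55 mm up. x axis level along the carriage's travel, towards the ramp's hinge: push this way; z up. Behind it 45 mm of bare base board, 12 mm high, then table. Ahead of the plate the carriage is low for 90 mm, then a 138 mm high wedge
- carriage (a joint): how far the wedge carriage is pushed in, m: 0 at the start, 0.12 at most. Its sloping cam face lifts the ramp's free end in proportion: 5.2 rad per m, 0.3 degrees per mm. The slide is stiff: 9 to 14 N push it (never use more than 30 N), and it stays where it is left
- ramp (a joint): tilt of the ramp in rad, 0 level; driven by the carriage only
- ramp_stop (a point): middle of the ramp's lower stop: on its upper surface, at the upper face of the 14 mm high cross bar near the hinge that catches a pad that slips. Aluminium ramp 175 mm long, 120 wide, 8 thick, surface 68 mm above the table when level. x axis runs down along the ramp to the hinge and tilts with it; z is normal to the surface
- sample_c (a point): centre (half-way up) of the sample: square black rubber foot 40 x 40 x 16 mm with a 14 mm steel stud on top, about 100 g, flat on the ramp's free end, about 125 mm up the ramp from ramp_stop, in the left or right lane (28 mm off the middle). Slips somewhere between 13 and 26 degrees. Against the stop, its centre is 20 mm up the ramp from it
- reference_c (a point): centre (half-way up) of the reference: round black rubber puck 44 mm across, 16 high, with a 14 mm steel stud, 100 g, in the other lane beside the sample. It grips a little better, slipping some 3 to 5 degrees (10 to 17 mm of carriage travel) later than the sample
- cursor_push (a point): middle of the rear face of the black cursor's upright tab; the cursor rides on a rail with a white scale beside the carriage, on the robot's side. Tab 30 mm wide, 8 thick, 47 to 82 mm above the table (the block below, rear face flush, 36 mm wide, from 22 mm up); this point is 55 mm up. x axis along its travel, the same way as the carriage's; z up
- cursor (a joint): how far the cursor has been slid along its rail, m, from 0 (its rear end) to 0.22; it slides with about 2 N and stays where it is left
- nose (a point): centre of the front face of the cursor's rubber nose when it is not pressed: 14 mm across, 37 mm above the table, 36 mm ahead of cursor_push, x along the travel. The nose is sprung and stiff: pressed, it gives 0.25 mm per newton into the cursor (this point does not show it)
- lug (a point): rear face of the steel arm that reaches sideways from the wedge carriage across the cursor's rail, ahead of the nose, 37 mm above the table; moves with the carriage. A 10 mm thick adjusting screw in it points back at the nose; its tip stands an unknown 4 to 14 mm behind this point (towards the nose) and is firmly set. The nose bears on this tip
- spare_foot: spare rubber foot, like the sample, lying on the rig's base board beyond the ramp: leave alone; origin under its centre
- wrench: 130 mm wrench on the rig's base board beyond the carriage: leave alone
- tape: roll of clear tape 96 mm across, 25 mm high, on the table to the right: leave alone
- jar: glass jar 64 mm across, 85 mm high, on the table to the left: leave alone
- screwdriver: 190 mm screwdriver on the table to the left: leave alone
- latch: steel latch 60 x 28 x 20 mm on the table to the right: leave alone
- mug: white mug 80 mm across, 95 mm high, on the table to the right: leave alone
Mind the look-alikes: they are no part of the job. Leave any yellow look-alike of the part that bears sample_c alone. Leave any orange look-alike of the part that bears reference_c alone.

How it is judged:
By the outcome, as a careful person would: the job done as asked, in the order asked, and still so for the second after the job is handed in, with the robot touching nothing.
It also fails if it takes over 72 s, if anything falls off the work surface, if the arm or the gripper's body presses on something with over 40 N, if the wrist force passes 120 N, or if a joint passes its speed limit or range.

### The arm

A 6-joint arm with a two-finger parallel gripper is mounted at the origin on the work surface. World frame = base frame: x ahead of the robot, y to its left, z up, the work surface at z = 0. Lengths are in m, angles in rad, forces in N, time in s.
With the tool pointing down it reaches from about 0.425 to 0.95 m from the base axis. Payload 14.7 kg.
Tool frame: the origin (TCP) lies at the centre of the arm's flange, where the gripper is bolted on; the fingertips stand 173 mm ahead of it and the grasp point (between the pads) lies 155 mm ahead of it; y points along the fingers, x is the direction in which the jaws open and shut, and the axes are right-handed (so a half turn about y gives the same grasp; the last joint's range is limited). The gripper opens to 85 mm and grips with 20 to 120 N. Pads are 22 mm wide; open, the fingers measure 114 mm over their backs; the gripper's body (76 mm by 85 mm) begins 54 mm behind the grasp point. The pads swing forward as they close: fully open they stand 13 mm farther back than shut.
Start: joints at [1.112, 0.48, 1.596, -0, 1.065, -0.047], TCP at [0.26, 0.596, 0.405] pointing down, gripper open.
Joint ranges: [-2.75, 2.75], [-0.82, 2.05], [0.23, 2.67], [-1.56, 4.7], [0.09, 2.69], [-2.92, 2.92]. Speed limits (rad/s): [1.89, 1.89, 2.39, 3.01, 3.01, 3.01].

### API

Orientations are given as a rotation vector (axis times angle).
In Python, from cell import bot gives the robot as it stands. The module is installed in compiled form; this text tells all that it offers.
- The arm moves only by the tool servo_tool, never from a script. Its argument "commands" is a list of rows, each a list of 3 entries, a list of its own where there are three numbers: the finger opening in mm, from 0 to 85.4, then the shift along the world's x, y, z in mm, then the turn, a rotation vector about the world's x, y, z in degrees. In form: [[grip, [x, y, z], [wx, wy, wz]], ...]. A call has 1 to 12 rows; each row shifts and turns the commanded pose from where the row before left it; what a row does not reach is not made up. A row lasts 1/12 s, in which the tool goes at most 41.7 mm and 7.16 degrees, less where a joint would pass 70% of its speed; a pose out of reach is approached as far as the arm can. A call with a gripper value outside its range is refused whole. The fingers move at their own pace and stop on an object; the grip force is fixed at half the most. Time passes only in rows, so rows that do not move let the fingers close. It gives the time, the measured TCP pose, the force and the opening at its end, in the units of the state.
- bot.get_obs(): the state, without advancing time (a new reading comes with each control period).
- bot.capture(name): name is "scene" or "top" or "wrist"; returns (picture, depth): 480x640x3 uint8, blue, green, red; 480x640 float32, m along the optical axis (not along the pixel's ray), 0 where there is no reading.
- bot.camera_info(name): a dict with "mtx" (3x3 intrinsics, pixels), "k1" (the pictures are not rectified: a ray, as slopes to the right and down, at radius r is drawn at 1 + k1 r^2 times it, then the intrinsics apply), "eye" and "rotation" of the camera in the world; the wrist camera has in their place "hand_eye" (4x4, takes a point from camera to tool coordinates, whose origin is the TCP and whose axes are the tool frame's). Camera axes: x right, y up, looking along -z (the intrinsics and any distortion apply to the point x, -y, -z); pixel columns grow to the right and rows downward; lengths in m; the calibration is good to about 2 mm. A picture is of the moment at which its call begins: read the wrist's pose just before it. camera_info takes no time and is no camera call.
- bot.sign_off(): hands the job in, once; it reports no verdict.
The state is a dict: "clock": time; "joints": joint angles; "joint_velocities": joint speeds; "effort": joint torques, N m; "eef_pos": TCP position; "tool_rot": TCP orientation; "ft_force": force on the tool from outside, world axes, zero at the start; "ft_torque": the same for the moment, N m; "finger_gap": finger opening in m.
Only numpy, scipy, OpenCV 4.12 (cv2) and the standard library are available. Lean on these libraries where they do the work, as an engineer would, in place of code of your own. Each camera call takes 0.05 s, during which the arm holds its last target. There are 200 camera calls.

## Working session

There is one attempt and no reset: what is moved stays moved. The work goes in short steps, Python scripts to look and compute and a tool call to move; the robot and the scene stay as the last step left them, time stands still between calls to the robot, and variables do not carry over. Pictures are saved under pics/ and viewed, about 8 in all and at most 12, crops included, and the job is handed in when it is done.

Besides the shell and the picture viewer there is one more tool, called by a JSON object that holds its "fn" and its "kwargs", one argument or row to a line. servo_tool: Moves the arm, as the interface text tells. Its arguments: {"type":"object","properties":{"commands":{"type":"array"}},"required":["commands"]}

```bash
mkdir -p pics
cat > h.py <<'E'
import numpy as np,cv2
from cell import bot
from scipy.spatial.transform import Rotation as R
def cam(n):
    c=bot.camera_info(n); K=np.array(c["mtx"]);k=c["k1"]
    if "eye" in c: return K,k,np.array(c["eye"]),np.array(c["rotation"])
    o=bot.get_obs();H=np.array(c["hand_eye"]);Rt=R.from_rotvec(o["tool_rot"]).as_matrix()
    return K,k,np.array(o["eef_pos"])+Rt@H[:3,3],Rt@H[:3,:3]
def slopes(c,uv):
    K,k,_,_=c
    return cv2.undistortPoints(np.float64(uv).reshape(-1,1,2),K,np.array([k,0,0,0,0.])).reshape(-1,2)
def rays(c,uv):
    s=slopes(c,uv); d=np.c_[s[:,0],-s[:,1],-np.ones(len(s))]@c[3].T
    return d   # depth-scaled
def onz(c,uv,z):
    d=rays(c,uv); return c[2]+d*((z-c[2][2])/d[:,2])[:,None]
def proj(c,P):
    q=(np.atleast_2d(P)-c[2])@c[3]; s=np.c_[q[:,0],-q[:,1]]/-q[:,2:]
    s=s*(1+c[1]*(s**2).sum(1))[:,None]
    return s@c[0][:2,:2].T+c[0][:2,2]
E
python3 - <<'E'
from h import *
for n in("scene","top"):
    p,d=bot.capture(n);cv2.imwrite(f"pics/{n}0.png",p);np.save(f"pics/{n}0.npy",d)
    c=cam(n);print(n,c[0].tolist(),c[1],c[2],c[3].tolist())
o=bot.get_obs();print(o["tool_rot"],o["clock"],o["ft_force"])
E
```

```text
scene [[559.7009833184621, 0.0, 317.73282720253485], [0.0, 559.7009833184621, 241.9201726554444], [0.0, 0.0, 1.0]] 0.046517950543060065 [1.2746011  0.83175109 0.98109455] [0.3844046318835053, 1.049892765123283, 2.213455181766655]
top [[549.9348510864015, 0.0, 320.9626693986203], [0.0, 549.9348510864015, 235.4907364655736], [0.0, 0.0, 1.0]] -0.17434543010783918 [0.44053654 0.00769326 1.69471077] [0.053802366454176534, -0.08591486050928906, -1.5700718978027652]
[-1.37695717 -0.899992    0.90161964] 0.1 [ 0.77552402 -0.43260836  0.55027767]
```

View pics/scene0.png

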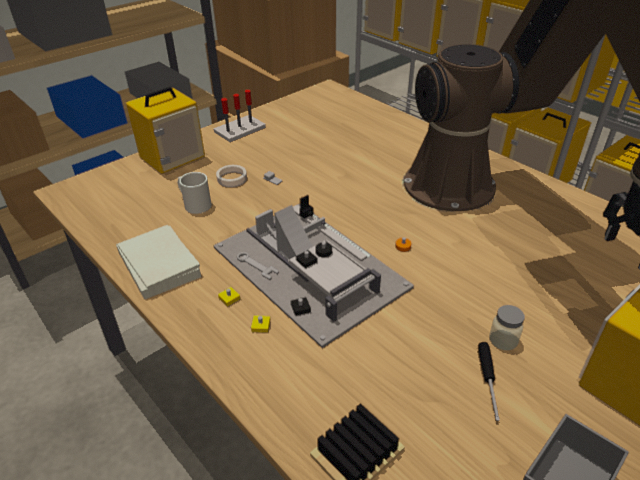

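View pics/top0.png

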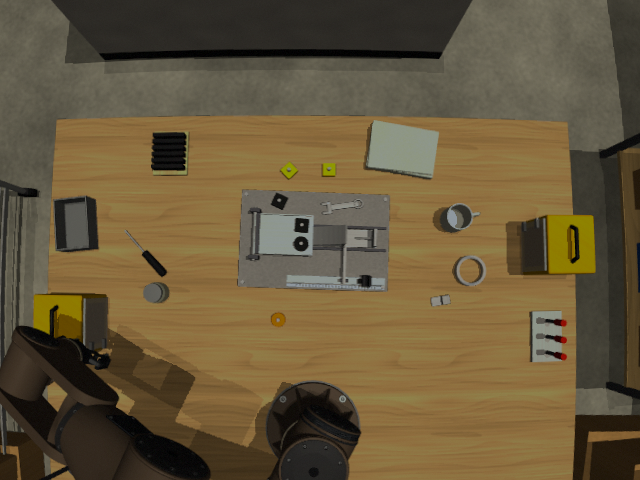

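The scene view shows the rig with its hinge at lower right. In the top view the hinge is at (253,235), the push plate at about (378,238) and the cursor tab at about (367,282). The pads on the ramp are the square sample at (301,225) and the round reference at (301,244). Look-alikes are the yellow feet at (289,171) and (329,170), the orange puck at (278,320), and the spare foot at (280,200).

```bash
sed -i 's/np.array(c\["rotation"\])/R.from_rotvec(c["rotation"]).as_matrix()/' h.py
python3 - <<'E'
from h import *
p=cv2.imread("pics/top0.png");cv2.imwrite("pics/topc.png",cv2.resize(p[180:300,230:400],None,fx=4.7,fy=4.7,interpolation=cv2.INTER_CUBIC))
c=cam("top")
for n,uv,z in[("plate",(384,238),.08),("cursor",(371,282),.082),("sample",(301,225),.084),("ref",(301,244),.084),("hinge",(253,235),.068),
 ("bc",(243,190),.012),("bc",(239,289),.012),("bc",(388,291),.012),("bc",(390,195),.012)]: print(n,onz(c,[uv],z).round(3))
E
```

```text
plate [[ 0.577 -0.212  0.08 ]]
cursor [[ 0.447 -0.172  0.082]]
sample [[0.615 0.033 0.084]]
ref [[0.559 0.033 0.084]]
hinge [[0.587 0.176 0.068]]
bc [[0.732 0.215 0.012]]
bc [[0.426 0.224 0.012]]
bc [[ 0.42  -0.232  0.012]]
bc [[ 0.717 -0.242  0.012]]
```

View pics/topc.png

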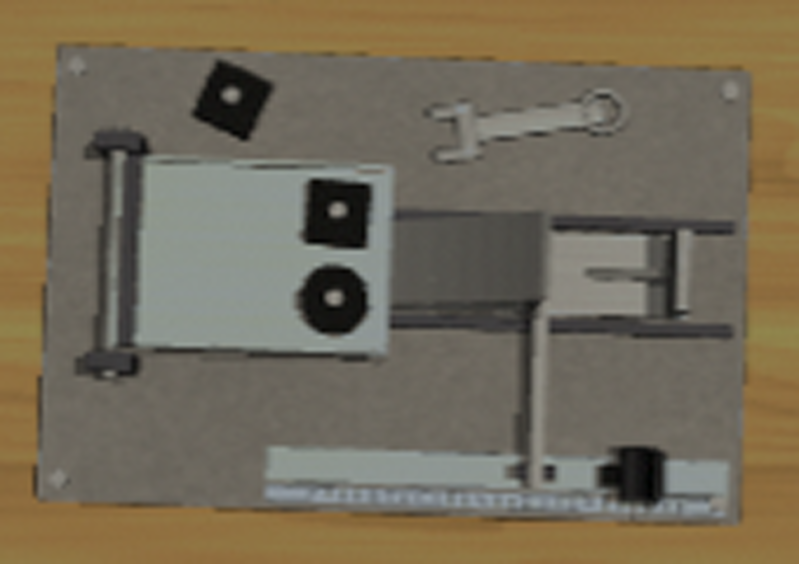

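The crop shows the square sample at crop (338,212), in the far lane, and the round puck at (333,298). The push plate is at (684,270), the cursor at (637,475), the lug screw at (515,472), and the nose at (607,475). The travel runs to the left in the image. Next I work out the axes and the move.

Run:
```python
from h import *
c=cam("top")
def w(u,v,z): return onz(c,[(230+(u+.5)/4.7-.5,180+(v+.5)/4.7-.5)],z)[0]
for n,a,b,z in[("rail",(735,332),(395,322),.02),("railtop",(735,229),(552,219),.02),("ramp",(385,355),(135,347),.068),("board",(738,521),(38,498),.012),("boardtop",(747,70),(60,44),.012),("scale",(725,517),(265,495),.022)]:
    d=w(*b,z)-w(*a,z); print(n,np.degrees(np.arctan2(d[0],d[1])).round(2))
for n,q,z in[("plateA",(691,231),.08),("plateB",(691,313),.08),("tabA",(662,447),.082),("tabB",(664,503),.082),("lugend",(546,488),.045),("nose",(600,475),.037),("screw",(553,472),.037)]: print(n,w(*q,z).round(4))
o=bot.get_obs();print(R.from_rotvec(o["tool_rot"]).as_matrix().round(3),o["eef_pos"],bot.camera_info("wrist")["hand_eye"])
```

```text
rail 1.71
railtop 3.06
ramp 1.8
board 1.93
boardtop 2.09
scale 2.87
plateA [ 0.6047 -0.1905  0.08  ]
plateB [ 0.5528 -0.1899  0.08  ]
tabA [ 0.4687 -0.1707  0.082 ]
tabB [ 0.4338 -0.1717  0.082 ]
lugend [ 0.4434 -0.1003  0.045 ]
nose [ 0.4517 -0.1356  0.037 ]
screw [ 0.4537 -0.1054  0.037 ]
[[ 0.4   -0.    -0.916]
 [ 0.916 -0.001  0.4  ]
 [-0.001 -1.     0.   ]] [0.26007245 0.59548701 0.40411707] [[ 9.99999984e-01 -1.76156812e-04  2.30403662e-05  6.59957503e-04]
 [ 7.17253834e-05  2.81668822e-01 -9.59511683e-01  3.03850882e-02]
 [ 1.62534766e-04  9.59511669e-01  2.81668830e-01  7.16388347e-02]
 [ 0.00000000e+00  0.00000000e+00  0.00000000e+00  1.00000000e+00]]
```

{"fn": "servo_tool", "kwargs": {
  "commands": [
    [0,[26,-30,0],[0,0,-3]],
    [0,[26,-30,0],[0,0,-3]],
    [0,[26,-30,0],[0,0,-3]],
    [0,[26,-30,0],[0,0,-3]],
    [0,[26,-30,0],[0,0,-3]],
    [0,[26,-30,0],[0,0,-3]],
    [0,[26,-30,0],[0,0,-3]],
    [0,[26,-30,0],[0,0,-3]],
    [0,[26,-30,0],[0,0,-3]],
    [0,[26,-30,0],[0,0,-3]],
    [0,[26,-30,0],[0,0,-3]],
    [0,[26,-30,0],[0,0,-3]]
  ]
}}

```text
clock: 1.1
eef_pos: [0.5731, 0.2339, 0.4045]
tool_rot: [-1.531, -0.414, 0.414]
ft_force: [-0.1, 1.9, 0.2]
finger_gap: 0.0003
```

{"fn": "servo_tool", "kwargs": {
  "commands": [
    [0,[0,-38,0],[0,0,-2.7]],
    [0,[0,-38,0],[0,0,-2.7]],
    [0,[0,-38,0],[0,0,-2.7]],
    [0,[0,-38,0],[0,0,-2.7]],
    [0,[0,-38,0],[0,0,-2.7]],
    [0,[0,-38,0],[0,0,-2.7]],
    [0,[0,-38,0],[0,0,-2.7]],
    [0,[0,-38,0],[0,0,-2.7]],
    [0,[0,-38,0],[0,0,-2.7]],
    [0,[0,-38,0],[0,0,-2.7]],
    [0,[0,-38,0],[0,0,-2.7]],
    [0,[0,-38,0],[0,0,-2.7]]
  ]
}}

```text
clock: 2.1
eef_pos: [0.5717, -0.2222, 0.4045]
tool_rot: [-1.57, 0.03, -0.029]
ft_force: [1.6, 0.6, -0.3]
finger_gap: -0.0002
```

Run:
```python
from h import *
o=bot.get_obs();M=R.from_rotvec(o["tool_rot"]).as_matrix();print(o["clock"],o["eef_pos"],M.round(3),o["ft_force"],np.degrees(np.arctan2(M[1,0],M[0,0])))
p=bot.capture("wrist")[0];cv2.imwrite("pics/w1.png",p)
```

```text
2.1 [ 0.57165786 -0.22222063  0.40447274] [[ 0.999 -0.     0.037]
 [-0.037  0.     0.999]
 [-0.    -1.     0.   ]] [ 1.5561494   0.61024214 -0.28614177] -2.132484896388651
```

View pics/w1.png

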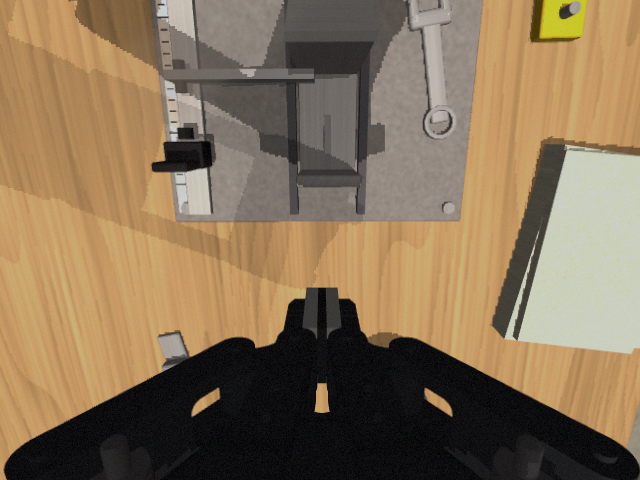

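The wrist view shows the fingers at (322,295), behind the plate at (330,180), with the cursor at (185,155). The base board is square to the image.

Run:
```python
from h import *
c=cam("wrist")
for n,q,z in[("plateL",(296,185),.08),("plateR",(362,186),.08),("edgeL",(178,220),.012),("edgeR",(460,220),.012),("tabL",(152,171),.082),("tabR",(196,169),.082),("blockR",(211,168),.047),("lugL",(166,80),.045),("nose",(186,127),.037)]: print(n,onz(c,[q],z)[0].round(4))
print(proj(c,[[.573,-.2112,.2315],[.573,-.2112,.26]]))
cr=cv2.imread("pics/w1.png")[50:200,140:390];cv2.imwrite("pics/w1c.png",cv2.resize(cr,None,fx=3.2,fy=3.2,interpolation=cv2.INTER_CUBIC))
```

```text
plateL [ 0.5525 -0.193   0.08  ]
plateR [ 0.6072 -0.1961  0.08  ]
edgeL [ 0.4208 -0.2327  0.012 ]
edgeR [ 0.7173 -0.2454  0.012 ]
tabL [ 0.4358 -0.1762  0.082 ]
tabR [ 0.4721 -0.1762  0.082 ]
blockR [ 0.4735 -0.1783  0.047 ]
lugL [ 0.4438 -0.1027  0.045 ]
nose [ 0.4524 -0.1415  0.037 ]
[[321.74551716 270.993509  ]
 [321.8027813  300.23703461]]
```

View pics/w1c.png

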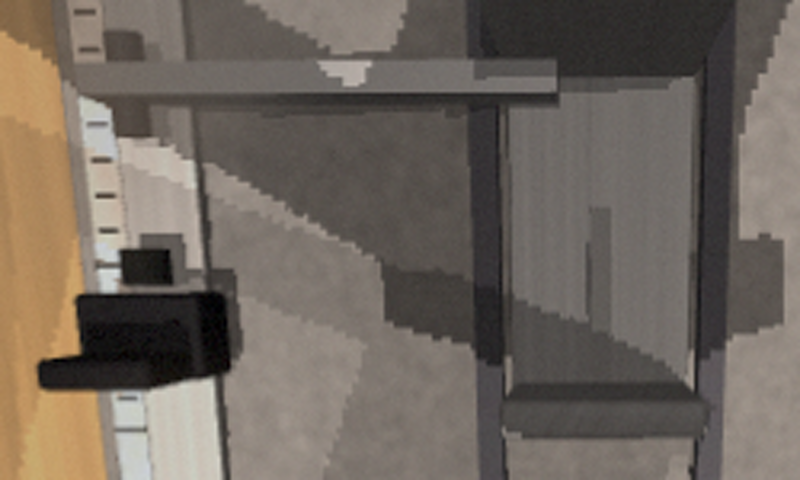

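{"fn": "servo_tool", "kwargs": {
  "commands": [
    [0,[4,-5,-20],[0,0,0]],
    [0,[4,-5,-23],[0,0,0]],
    [0,[0,0,-23],[0,0,0]],
    [0,[0,0,-23],[0,0,0]],
    [0,[0,0,-23],[0,0,0]],
    [0,[0,0,-23],[0,0,0]],
    [0,[0,0,-23],[0,0,0]],
    [0,[0,0,-15],[0,0,0]],
    [0,[0,0,-10],[0,0,0]],
    [0,[0,0,0],[0,0,0]],
    [0,[0,0,0],[0,0,0]]
  ]
}}

```text
clock: 3.07
eef_pos: [0.5802, -0.2303, 0.2216]
tool_rot: [-1.57, 0.028, -0.027]
ft_force: [0.0, -0.7, 1.1]
finger_gap: 0.0002
```

{"fn": "servo_tool", "kwargs": {
  "commands": [
    [0,[0.1,3,0],[0,0,0]],
    [0,[0.1,3,0],[0,0,0]],
    [0,[0.1,3,0],[0,0,0]],
    [0,[0.1,3,0],[0,0,0]],
    [0,[0.1,2,0],[0,0,0]],
    [0,[0.1,2,0],[0,0,0]],
    [0,[0.1,1,0],[0,0,0]]
  ]
}}

```text
clock: 3.65
eef_pos: [0.5809, -0.213, 0.2219]
tool_rot: [-1.571, 0.027, -0.027]
ft_force: [0.3, -0.4, -0.7]
finger_gap: 0.0005
```

Run:
```python
from h import *
o=bot.get_obs();print(o["clock"],o["eef_pos"],o["ft_force"])
a=bot.capture("scene")[0][205:325,210:415];b=bot.capture("top")[0][180:300,230:400]
f=lambda i:cv2.resize(i,(640,int(640*i.shape[0]/i.shape[1])))
cv2.imwrite("pics/m1.png",cv2.resize(np.vstack([f(a),f(b)]),None,fx=.72,fy=.72))
```

```text
3.65 [ 0.58089714 -0.21296054  0.22186244] [ 0.31060157 -0.36454355 -0.67160226]
```

View pics/m1.png

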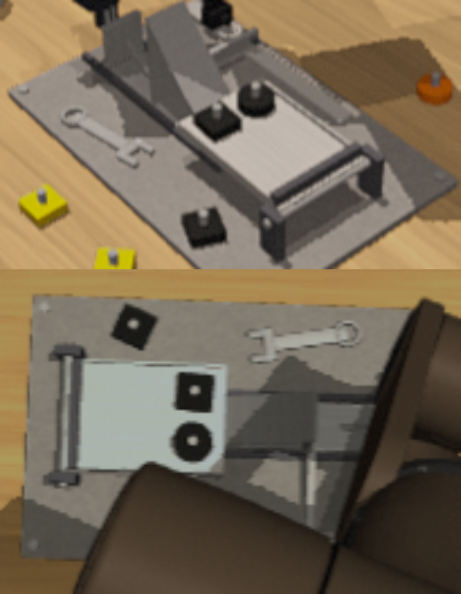

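The scene view is clear for watching both pads: sample at left, puck at right, both at the ramp's top. Next I push until contact, then to about 38 mm.

{"fn": "servo_tool", "kwargs": {
  "commands": [
    [0,[0,1,0],[0,0,0]],
    [0,[0,1,0],[0,0,0]],
    [0,[0,1,0],[0,0,0]],
    [0,[0,1,0],[0,0,0]],
    [0,[0,1,0],[0,0,0]],
    [0,[0,1,0],[0,0,0]],
    [0,[0,1,0],[0,0,0]]
  ]
}}

```text
clock: 4.33
eef_pos: [0.5808, -0.2062, 0.2217]
tool_rot: [-1.571, 0.027, -0.027]
ft_force: [-0.5, 0.4, 0.3]
finger_gap: 0.0001
```

```bash
cat > mon.py <<'E'
from h import *
import sys
def blobs(p,r):
    x0,y0,x1,y1=r; m=(p[y0:y1,x0:x1].max(2)<45).astype(np.uint8)
    n,l,s,ce=cv2.connectedComponentsWithStats(m)
    return [(int(s[i,4]),int(ce[i,0]+x0),int(ce[i,1]+y0)) for i in range(1,n) if s[i,4]>40]
o=bot.get_obs();print(o["clock"],o["eef_pos"].round(4),o["ft_force"].round(1))
p=bot.capture("scene")[0];t=bot.capture("top")[0]
cv2.imwrite("pics/last_s.png",p);cv2.imwrite("pics/last_t.png",t)
print("scene",blobs(p,(280,215,375,320)));print("top",blobs(t,(245,210,318,265)))
E
python3 mon.py
```

```text
4.3333 [ 0.5808 -0.2062  0.2217] [-0.5  0.4  0.3]
scene [(148, 323, 250), (174, 306, 259), (84, 351, 283), (46, 372, 285), (193, 300, 307), (108, 331, 311)]
top [(148, 301, 225), (133, 300, 243), (119, 292, 258)]
```

{"fn": "servo_tool", "kwargs": {
  "commands": [
    [0,[0,1,0],[0,0,0]],
    [0,[0,1,0],[0,0,0]],
    [0,[0,1,0],[0,0,0]],
    [0,[0,1,0],[0,0,0]],
    [0,[0,1,0],[0,0,0]],
    [0,[0,1,0],[0,0,0]]
  ]
}}

```text
clock: 4.93
eef_pos: [0.5809, -0.2004, 0.2217]
tool_rot: [-1.571, 0.027, -0.027]
ft_force: [-2.5, -11.0, -2.2]
finger_gap: 0.0001
```

{"fn": "servo_tool", "kwargs": {
  "commands": [
    [0,[0,1,0],[0,0,0]],
    [0,[0,1,0],[0,0,0]],
    [0,[0,1,0],[0,0,0]],
    [0,[0,1,0],[0,0,0]],
    [0,[0,1,0],[0,0,0]],
    [0,[0,1,0],[0,0,0]]
  ]
}}

```text
clock: 5.43
eef_pos: [0.5809, -0.1952, 0.2217]
tool_rot: [-1.572, 0.027, -0.028]
ft_force: [-1.0, -10.8, -3.1]
finger_gap: -0.0003
```

{"fn": "servo_tool", "kwargs": {
  "commands": [
    [0,[0,1.5,0],[0,0,0]],
    [0,[0.1,1.5,0],[0,0,0]],
    [0,[0.1,1.5,0],[0,0,0]],
    [0,[0,1.5,0],[0,0,0]],
    [0,[0.1,1.5,0],[0,0,0]],
    [0,[0.1,1.5,0],[0,0,0]],
    [0,[0,1.5,0],[0,0,0]],
    [0,[0.1,1.5,0],[0,0,0]],
    [0,[0.1,1.5,0],[0,0,0]],
    [0,[0,1.5,0],[0,0,0]],
    [0,[0.1,1.5,0],[0,0,0]],
    [0,[0.1,1.5,0],[0,0,0]]
  ]
}}

```text
clock: 6.43
eef_pos: [0.5816, -0.1772, 0.2217]
tool_rot: [-1.572, 0.027, -0.027]
ft_force: [-1.6, -12.2, -1.1]
finger_gap: 0.0001
```

{"fn": "servo_tool", "kwargs": {
  "commands": [
    [0,[0,1.5,0],[0,0,0]],
    [0,[0.1,1.5,0],[0,0,0]],
    [0,[0.1,1.5,0],[0,0,0]],
    [0,[0,1,0],[0,0,0]],
    [0,[0.1,1,0],[0,0,0]],
    [0,[0.1,1,0],[0,0,0]],
    [0,[0,1,0],[0,0,0]],
    [0,[0.1,1,0],[0,0,0]]
  ]
}}

```text
clock: 7.1
eef_pos: [0.582, -0.1677, 0.2217]
tool_rot: [-1.572, 0.027, -0.027]
ft_force: [-3.4, -11.9, -1.2]
finger_gap: 0.0
```

```bash
python3 mon.py
```

```text
7.1 [ 0.582  -0.1677  0.2217] [ -3.4 -11.9  -1.2]
scene [(162, 324, 244), (182, 307, 253), (54, 297, 271), (61, 351, 284), (44, 372, 284), (194, 300, 307), (100, 331, 311)]
top [(162, 299, 224), (153, 299, 243), (89, 268, 261)]
```

{"fn": "servo_tool", "kwargs": {
  "commands": [
    [0,[0,1,0],[0,0,0]],
    [0,[0.1,1,0],[0,0,0]],
    [0,[0,1,0],[0,0,0]],
    [0,[0,1,0],[0,0,0]],
    [0,[0.1,1,0],[0,0,0]],
    [0,[0,1,0],[0,0,0]],
    [0,[0,0,0],[0,0,0]]
  ]
}}

```text
clock: 7.78
eef_pos: [0.5822, -0.1615, 0.2217]
tool_rot: [-1.572, 0.027, -0.027]
ft_force: [-2.2, -8.7, -0.1]
finger_gap: -0.0001
```

```bash
python3 mon.py
```

```text
7.7833 [ 0.5822 -0.1615  0.2217] [-2.2 -8.7 -0.1]
scene [(166, 324, 242), (179, 307, 252), (54, 297, 271), (55, 350, 284), (43, 372, 284), (196, 300, 307), (109, 331, 311)]
top [(164, 299, 224), (152, 298, 242), (77, 265, 261)]
```

{"fn": "servo_tool", "kwargs": {
  "commands": [
    [0,[0,1,0],[0,0,0]],
    [0,[0.1,1,0],[0,0,0]],
    [0,[0,1,0],[0,0,0]],
    [0,[0,1,0],[0,0,0]],
    [0,[0,0,0],[0,0,0]],
    [0,[0,0,0],[0,0,0]]
  ]
}}

```text
clock: 8.38
eef_pos: [0.5824, -0.1575, 0.2217]
tool_rot: [-1.572, 0.027, -0.027]
ft_force: [-2.0, -10.1, -1.0]
finger_gap: 0.0001
```

```bash
python3 mon.py
```

```text
8.3833 [ 0.5824 -0.1575  0.2217] [ -2.  -10.1  -1. ]
scene [(167, 325, 242), (182, 307, 251), (50, 351, 284), (45, 372, 285), (196, 300, 307), (110, 331, 311)]
top [(168, 298, 224), (157, 298, 242), (70, 262, 261)]
```

{"fn": "servo_tool", "kwargs": {
  "commands": [
    [0,[0,1,0],[0,0,0]],
    [0,[0.1,1,0],[0,0,0]],
    [0,[0,1,0],[0,0,0]],
    [0,[0,1,0],[0,0,0]],
    [0,[0.1,1,0],[0,0,0]],
    [0,[0,0,0],[0,0,0]],
    [0,[0,0,0],[0,0,0]]
  ]
}}

```text
clock: 9.07
eef_pos: [0.5825, -0.1525, 0.2217]
tool_rot: [-1.572, 0.027, -0.027]
ft_force: [-2.4, -9.7, -1.0]
finger_gap: -0.0001
```

```bash
python3 mon.py
```

```text
9.0667 [ 0.5825 -0.1525  0.2217] [-2.4 -9.7 -1. ]
scene [(169, 325, 241), (182, 308, 250), (50, 299, 273), (48, 350, 284), (44, 372, 284), (195, 300, 307), (108, 331, 311)]
top [(166, 298, 223), (159, 297, 242), (65, 259, 261)]
```

{"fn": "servo_tool", "kwargs": {
  "commands": [
    [0,[0,1,0],[0,0,0]],
    [0,[0.1,1,0],[0,0,0]],
    [0,[0,1,0],[0,0,0]],
    [0,[0,1,0],[0,0,0]],
    [0,[0.1,1,0],[0,0,0]],
    [0,[0,0,0],[0,0,0]],
    [0,[0,0,0],[0,0,0]]
  ]
}}

```text
clock: 9.75
eef_pos: [0.5827, -0.1475, 0.2217]
tool_rot: [-1.571, 0.027, -0.027]
ft_force: [-2.1, -9.6, -1.2]
finger_gap: -0.0
```

```bash
python3 mon.py
```

```text
9.75 [ 0.5827 -0.1475  0.2217] [-2.1 -9.6 -1.2]
scene [(174, 325, 240), (184, 308, 250), (44, 372, 284), (197, 300, 307), (105, 331, 311)]
top [(167, 298, 223), (160, 297, 242), (47, 256, 262)]
```

{"fn": "servo_tool", "kwargs": {
  "commands": [
    [0,[0,1,0],[0,0,0]],
    [0,[0.1,1,0],[0,0,0]],
    [0,[0,1,0],[0,0,0]],
    [0,[0,1,0],[0,0,0]],
    [0,[0.1,1,0],[0,0,0]],
    [0,[0,0,0],[0,0,0]],
    [0,[0,0,0],[0,0,0]]
  ]
}}

```text
clock: 10.43
eef_pos: [0.5829, -0.1425, 0.2217]
tool_rot: [-1.571, 0.027, -0.027]
ft_force: [-2.8, -9.4, -0.2]
finger_gap: -0.0001
```

```bash
python3 mon.py
```

```text
10.4333 [ 0.5829 -0.1425  0.2217] [-2.8 -9.4 -0.2]
scene [(179, 326, 239), (185, 308, 249), (46, 372, 285), (192, 300, 307), (101, 331, 311)]
top [(168, 297, 223), (161, 297, 242)]
```

{"fn": "servo_tool", "kwargs": {
  "commands": [
    [0,[0,1,0],[0,0,0]],
    [0,[0.1,1,0],[0,0,0]],
    [0,[0,1,0],[0,0,0]],
    [0,[0,1,0],[0,0,0]],
    [0,[0.1,1,0],[0,0,0]],
    [0,[0,0,0],[0,0,0]],
    [0,[0,0,0],[0,0,0]]
  ]
}}

```text
clock: 11.12
eef_pos: [0.5831, -0.1375, 0.2217]
tool_rot: [-1.571, 0.027, -0.027]
ft_force: [-2.5, -9.0, 0.3]
finger_gap: 0.0001
```

```bash
python3 mon.py
```

```text
11.1167 [ 0.5831 -0.1375  0.2217] [-2.5 -9.   0.3]
scene [(177, 326, 238), (184, 309, 248), (41, 301, 274), (44, 372, 285), (192, 300, 307), (102, 331, 311)]
top [(167, 296, 223), (158, 296, 242)]
```

{"fn": "servo_tool", "kwargs": {
  "commands": [
    [0,[0,1,0],[0,0,0]],
    [0,[0.1,1,0],[0,0,0]],
    [0,[0,1,0],[0,0,0]],
    [0,[0,1,0],[0,0,0]],
    [0,[0.1,1,0],[0,0,0]],
    [0,[0,0,0],[0,0,0]],
    [0,[0,0,0],[0,0,0]]
  ]
}}

```text
clock: 11.8
eef_pos: [0.5833, -0.1325, 0.2217]
tool_rot: [-1.571, 0.027, -0.027]
ft_force: [-3.0, -9.6, 0.3]
finger_gap: 0.0001
```

```bash
python3 mon.py
```

```text
11.8 [ 0.5833 -0.1325  0.2217] [-3.  -9.6  0.3]
scene [(184, 326, 238), (197, 321, 262), (49, 299, 273), (44, 372, 284), (192, 300, 307), (108, 331, 311)]
top [(157, 278, 223), (161, 295, 242)]
```

The sample is sliding, so I hold still.

{"fn": "servo_tool", "kwargs": {
  "commands": [
    [0,[0,0,0],[0,0,0]],
    [0,[0,0,0],[0,0,0]],
    [0,[0,0,0],[0,0,0]],
    [0,[0,0,0],[0,0,0]],
    [0,[0,0,0],[0,0,0]],
    [0,[0,0,0],[0,0,0]],
    [0,[0,0,0],[0,0,0]],
    [0,[0,0,0],[0,0,0]]
  ]
}}

```text
clock: 12.57
eef_pos: [0.5832, -0.1325, 0.2217]
tool_rot: [-1.571, 0.027, -0.027]
ft_force: [-2.9, -9.2, -0.3]
finger_gap: 0.0003
```

```bash
python3 mon.py
python3 - <<'E'
from h import *
a=cv2.imread("pics/last_s.png")[200:325,210:415];b=cv2.imread("pics/last_t.png")[180:300,230:400]
f=lambda i:cv2.resize(i,(460,int(460*i.shape[0]/i.shape[1])))
cv2.imwrite("pics/m2.png",np.vstack([f(a),f(b)])[:600])
E
```

```text
12.5667 [ 0.5832 -0.1325  0.2217] [-2.9 -9.2 -0.3]
scene [(183, 326, 238), (50, 300, 274), (186, 335, 280), (45, 372, 285), (191, 300, 307), (108, 331, 311)]
top [(166, 262, 223), (161, 295, 242)]
```

View pics/m2.png

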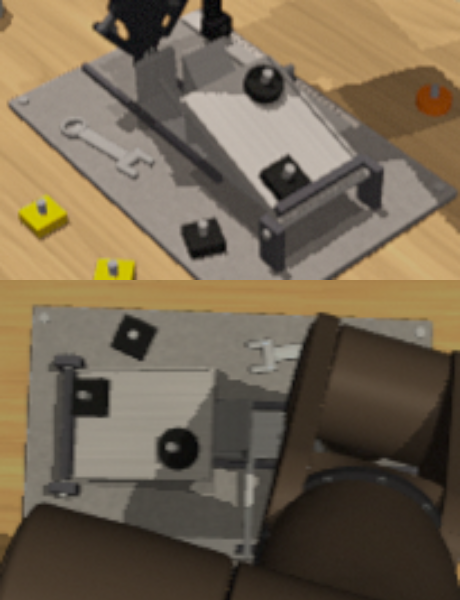

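The sample rests at the stop (scene px (335,280)) and the puck is still at the top (326,238). I back off and move over behind the cursor.

{"fn": "servo_tool", "kwargs": {
  "commands": [
    [0,[0,-6,0],[0,0,0]],
    [0,[-1,-14,0],[0,0,0]],
    [0,[0,-10,15],[0,0,0]],
    [0,[0,-10,20],[0,0,0]],
    [0,[-12,-10,20],[0,0,0]],
    [0,[-24,-10,5],[0,0,0]],
    [0,[-26,-10,0],[0,0,0]],
    [0,[-26,-10,0],[0,0,0]],
    [0,[-26,0,0],[0,0,0]],
    [0,[-18,0,0],[0,0,0]],
    [0,[0,0,0],[0,0,0]],
    [0,[0,0,0],[0,0,0]]
  ]
}}

```text
clock: 13.67
eef_pos: [0.4499, -0.2127, 0.282]
tool_rot: [-1.571, 0.028, -0.029]
ft_force: [1.1, -0.5, 0.8]
finger_gap: -0.0003
```

```bash
python3 mon.py
python3 - <<'E'
from h import *
c=cam("wrist");p=bot.capture("wrist")[0];cv2.imwrite("pics/w2.png",p)
print(c[2],c[3].tolist())
E
```

```text
13.6667 [ 0.4499 -0.2127  0.282 ] [ 1.1 -0.5  0.8]
scene [(175, 327, 238), (195, 335, 279), (46, 372, 285), (197, 300, 307), (119, 331, 311)]
top [(166, 262, 223), (151, 295, 242)]
[ 0.45415727 -0.14028291  0.25151974] [[0.9993873702581225, 0.03374785266444002, 0.00927181800356707], [-0.03499243672274306, 0.9586487621263907, 0.28243243483307984], [0.0006430713466249471, -0.28258385182822515, 0.9592423849815881]]
```

View pics/w2.png

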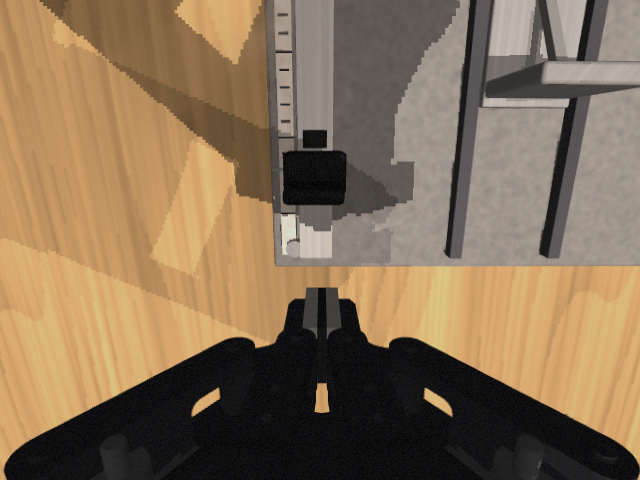

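The wrist view shows the cursor tab's rear edge at row 204, columns 283 to 345, ahead of the fingers at (322,290). I measure it once.

Run:
```python
from h import *
c=cam("wrist")
for n,q,z in[("tabL",(283,198),.082),("tabR",(346,198),.082),("tabrear",(313,205),.082),("nose",(315,130),.037)]: print(n,onz(c,[q],z)[0].round(4))
```

```text
tabL [ 0.4348 -0.1672  0.082 ]
tabR [ 0.4652 -0.1683  0.082 ]
tabrear [ 0.4491 -0.1711  0.082 ]
nose [ 0.4507 -0.1355  0.037 ]
```

{"fn": "servo_tool", "kwargs": {
  "commands": [
    [0,[0,0,-15],[0,0,0]],
    [0,[0,0,-20],[0,0,0]],
    [0,[0,0,-15],[0,0,0]],
    [0,[0,0,-10],[0,0,0]],
    [0,[0,5,0],[0,0,0]],
    [0,[0,5,0],[0,0,0]],
    [0,[0.5,5,0],[0,0,0]],
    [0,[0,5,0],[0,0,0]],
    [0,[0,4,0],[0,0,0]],
    [0,[0.5,4,0],[0,0,0]],
    [0,[0,4,0],[0,0,0]],
    [0,[0,4,0],[0,0,0]]
  ]
}}

```text
clock: 14.82
eef_pos: [0.4518, -0.1756, 0.2221]
tool_rot: [-1.571, 0.026, -0.028]
ft_force: [0.5, -2.3, 1.2]
finger_gap: -0.0001
```

{"fn": "servo_tool", "kwargs": {
  "commands": [
    [0,[0.2,5,0],[0,0,0]],
    [0,[0.2,5,0],[0,0,0]],
    [0,[0.2,5,0],[0,0,0]],
    [0,[0.2,5,0],[0,0,0]],
    [0,[0.2,5,0],[0,0,0]],
    [0,[0.2,5,0],[0,0,0]],
    [0,[0.2,5,0],[0,0,0]],
    [0,[0.2,5,0],[0,0,0]],
    [0,[0.2,5,0],[0,0,0]],
    [0,[0.2,5,0],[0,0,0]],
    [0,[0,0,0],[0,0,0]]
  ]
}}

```text
clock: 15.73
eef_pos: [0.4532, -0.1249, 0.2216]
tool_rot: [-1.57, 0.027, -0.026]
ft_force: [-0.1, -0.1, -0.1]
finger_gap: -0.0002
```

```bash
python3 mon.py
python3 - <<'E'
from h import *
c=cam("wrist");p=bot.capture("wrist")[0];cv2.imwrite("pics/w3.png",p)
E
```

```text
15.7333 [ 0.4532 -0.1249  0.2216] [-0.1 -0.1 -0.1]
scene [(141, 318, 220), (175, 327, 238), (184, 336, 280), (45, 372, 285), (195, 300, 307), (109, 331, 311)]
top [(167, 262, 223), (152, 295, 242)]
```

View pics/w3.png

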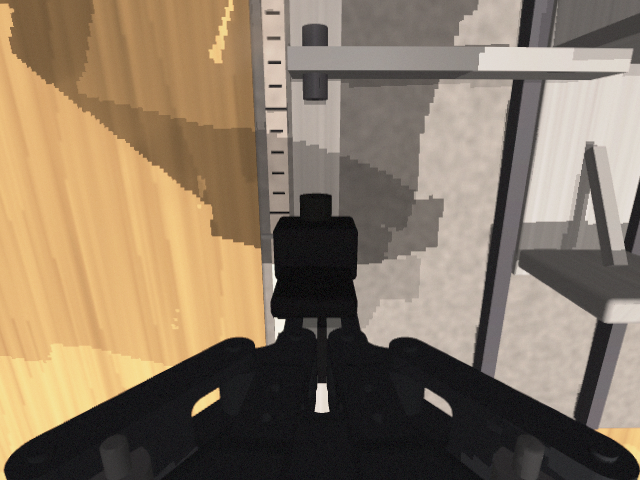

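The wrist view shows the screw tip at (315,100) and the nose front at (316,194).

Run:
```python
from h import *
c=cam("wrist")
for q,z in[((315,100),.042),((316,194),.044),((315,100),.037),((316,194),.037),((315,77),.045)]: print(onz(c,[q],z)[0].round(4))
```

```text
[ 0.454  -0.0388  0.042 ]
[ 0.453  -0.0757  0.044 ]
[ 0.4539 -0.0383  0.037 ]
[ 0.4528 -0.0767  0.037 ]
[ 0.4543 -0.0309  0.045 ]
```

{"fn": "servo_tool", "kwargs": {
  "commands": [
    [0,[0.1,4,0],[0,0,0]],
    [0,[0.2,4,0],[0,0,0]],
    [0,[0.1,4,0],[0,0,0]],
    [0,[0.2,4,0],[0,0,0]],
    [0,[0.1,4,0],[0,0,0]],
    [0,[0.1,3,0],[0,0,0]],
    [0,[0.1,3,0],[0,0,0]],
    [0,[0.1,2,0],[0,0,0]],
    [0,[0,2,0],[0,0,0]],
    [0,[0,1,0],[0,0,0]],
    [0,[0,1,0],[0,0,0]],
    [0,[0,1,0],[0,0,0]]
  ]
}}

```text
clock: 16.88
eef_pos: [0.4545, -0.0928, 0.2217]
tool_rot: [-1.571, 0.027, -0.028]
ft_force: [0.0, -1.9, -0.6]
finger_gap: 0.0
```

{"fn": "servo_tool", "kwargs": {
  "commands": [
    [0,[0,0.5,0],[0,0,0]],
    [0,[0,0.5,0],[0,0,0]],
    [0,[0,0.5,0],[0,0,0]],
    [0,[0,0.5,0],[0,0,0]]
  ]
}}

```text
clock: 17.22
eef_pos: [0.4545, -0.0909, 0.2217]
tool_rot: [-1.571, 0.027, -0.028]
ft_force: [0.8, -2.3, -1.2]
finger_gap: -0.0004
```

Run:
```python
from h import *
o=bot.get_obs();print(o["clock"],o["eef_pos"],o["ft_force"])
c=cam("wrist");p=bot.capture("wrist")[0];cv2.imwrite("pics/w4.png",p)
t=p[40:320,250:380];cv2.imwrite("pics/w4c.png",cv2.resize(t,None,fx=2.1,fy=2.1))
```

```text
17.2167 [ 0.45452375 -0.09086479  0.22173248] [ 0.81073386 -2.29126789 -1.24731156]
```

View pics/w4c.png

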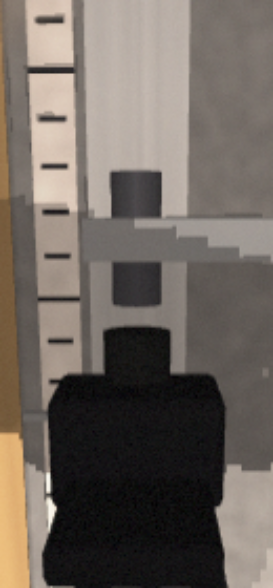

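The crop shows the screw tip at crop row 305 and the nose at 327, so about 4 mm remain.

{"fn": "servo_tool", "kwargs": {
  "commands": [
    [0,[0,0.5,0],[0,0,0]],
    [0,[0,0.5,0],[0,0,0]],
    [0,[0,0.5,0],[0,0,0]],
    [0,[0,0.5,0],[0,0,0]],
    [0,[0.1,0.3,0],[0,0,0]],
    [0,[0,0.3,0],[0,0,0]]
  ]
}}

```text
clock: 17.77
eef_pos: [0.4546, -0.0882, 0.2217]
tool_rot: [-1.571, 0.027, -0.027]
ft_force: [1.4, -1.9, 0.9]
finger_gap: -0.0001
```

{"fn": "servo_tool", "kwargs": {
  "commands": [
    [0,[0,0.2,0],[0,0,0]],
    [0,[0,0.2,0],[0,0,0]],
    [0,[0,0.2,0],[0,0,0]]
  ]
}}

```text
clock: 18.02
eef_pos: [0.4546, -0.0876, 0.2217]
tool_rot: [-1.571, 0.027, -0.027]
ft_force: [1.4, -2.1, 0.5]
finger_gap: 0.0002
```

{"fn": "servo_tool", "kwargs": {
  "commands": [
    [0,[0,0.2,0],[0,0,0]],
    [0,[0,0.2,0],[0,0,0]]
  ]
}}

```text
clock: 18.18
eef_pos: [0.4546, -0.0872, 0.2217]
tool_rot: [-1.571, 0.027, -0.027]
ft_force: [0.3, -2.0, -0.3]
finger_gap: 0.0001
```

{"fn": "servo_tool", "kwargs": {
  "commands": [
    [0,[0,0.2,0],[0,0,0]],
    [0,[0,0.2,0],[0,0,0]]
  ]
}}

```text
clock: 18.35
eef_pos: [0.4546, -0.0868, 0.2217]
tool_rot: [-1.571, 0.027, -0.027]
ft_force: [0.9, -2.3, 0.7]
finger_gap: -0.0002
```

{"fn": "servo_tool", "kwargs": {
  "commands": [
    [0,[0,0.2,0],[0,0,0]],
    [0,[0,0.2,0],[0,0,0]]
  ]
}}

```text
clock: 18.52
eef_pos: [0.4545, -0.0864, 0.2217]
tool_rot: [-1.571, 0.027, -0.027]
ft_force: [0.9, -2.6, 1.2]
finger_gap: -0.0001
```

Run:
```python
from h import *
p=bot.capture("wrist")[0]
g=p[165:210,308:324].astype(int).max(2).mean(1);print(list(zip(range(165,210),g.round().astype(int).tolist())))
```

```text
[(165, 113), (166, 112), (167, 111), (168, 111), (169, 110), (170, 111), (171, 110), (172, 112), (173, 112), (174, 111), (175, 104), (176, 78), (177, 52), (178, 53), (179, 52), (180, 52), (181, 52), (182, 53), (183, 52), (184, 52), (185, 53), (186, 52), (187, 53), (188, 53), (189, 52), (190, 52), (191, 53), (192, 53), (193, 51), (194, 53), (195, 53), (196, 42), (197, 24), (198, 19), (199, 18), (200, 23), (201, 24), (202, 21), (203, 22), (204, 23), (205, 24), (206, 22), (207, 23), (208, 22), (209, 23)]
```

No gap is visible now, and the force is barely above the sliding friction. I press in small steps.

{"fn": "servo_tool", "kwargs": {
  "commands": [
    [0,[0,0.2,0],[0,0,0]],
    [0,[0,0.2,0],[0,0,0]]
  ]
}}

```text
clock: 18.73
eef_pos: [0.4546, -0.086, 0.2217]
tool_rot: [-1.571, 0.027, -0.027]
ft_force: [2.0, -2.5, 0.3]
finger_gap: -0.0002
```

{"fn": "servo_tool", "kwargs": {
  "commands": [
    [0,[0,0.2,0],[0,0,0]],
    [0,[0,0,0],[0,0,0]]
  ]
}}

```text
clock: 18.9
eef_pos: [0.4545, -0.0858, 0.2217]
tool_rot: [-1.571, 0.027, -0.027]
ft_force: [1.1, -2.1, 0.9]
finger_gap: 0.0
```

{"fn": "servo_tool", "kwargs": {
  "commands": [
    [0,[0,0.2,0],[0,0,0]],
    [0,[0,0.2,0],[0,0,0]]
  ]
}}

```text
clock: 19.07
eef_pos: [0.4545, -0.0854, 0.2217]
tool_rot: [-1.571, 0.027, -0.027]
ft_force: [1.1, -2.5, -0.1]
finger_gap: -0.0001
```

{"fn": "servo_tool", "kwargs": {
  "commands": [
    [0,[0,0.2,0],[0,0,0]],
    [0,[0,0.2,0],[0,0,0]]
  ]
}}

```text
clock: 19.23
eef_pos: [0.4545, -0.085, 0.2217]
tool_rot: [-1.571, 0.027, -0.027]
ft_force: [1.2, -2.6, 0.5]
finger_gap: 0.0
```

{"fn": "servo_tool", "kwargs": {
  "commands": [
    [0,[0,0.2,0],[0,0,0]],
    [0,[0,0.2,0],[0,0,0]]
  ]
}}

```text
clock: 19.4
eef_pos: [0.4546, -0.0847, 0.2217]
tool_rot: [-1.571, 0.027, -0.027]
ft_force: [0.0, -5.0, -0.5]
finger_gap: -0.0002
```

{"fn": "servo_tool", "kwargs": {
  "commands": [
    [0,[0,0.2,0],[0,0,0]],
    [0,[0,0.2,0],[0,0,0]]
  ]
}}

```text
clock: 19.57
eef_pos: [0.4546, -0.0843, 0.2217]
tool_rot: [-1.571, 0.027, -0.027]
ft_force: [1.0, -5.6, -0.6]
finger_gap: 0.0002
```

The force has risen to 5.6 N, of which about 3.5 N is on the nose. Next I take one still reading, then withdraw straight back and up.

{"fn": "servo_tool", "kwargs": {
  "commands": [
    [0,[0,0,0],[0,0,0]],
    [0,[0,0,0],[0,0,0]]
  ]
}}

```text
clock: 19.73
eef_pos: [0.4546, -0.0843, 0.2217]
tool_rot: [-1.571, 0.027, -0.027]
ft_force: [0.2, -5.4, -0.4]
finger_gap: -0.0003
```

{"fn": "servo_tool", "kwargs": {
  "commands": [
    [0,[0,-0.5,0],[0,0,0]],
    [0,[0,-1,0],[0,0,0]],
    [0,[-0.1,-5,0],[0,0,0]],
    [0,[-0.4,-10,0],[0,0,0]],
    [0,[-0.4,-12,0],[0,0,0]],
    [0,[0,0,15],[0,0,0]],
    [0,[0,0,20],[0,0,0]],
    [0,[0,0,5],[0,0,0]],
    [0,[0,0,0],[0,0,0]]
  ]
}}

```text
clock: 20.48
eef_pos: [0.4541, -0.1138, 0.2628]
tool_rot: [-1.571, 0.026, -0.03]
ft_force: [-0.3, -0.7, -0.3]
finger_gap: -0.0003
```

```bash
python3 mon.py
python3 - <<'E'
from h import *
p=bot.capture("wrist")[0];a=p[0:300,200:420]
b=cv2.imread("pics/last_s.png")[190:325,210:415]
f=lambda i,h:cv2.resize(i,(int(h*i.shape[1]/i.shape[0]),h))
cv2.imwrite("pics/fin.png",np.hstack([f(a,450),f(b,300) if 0 else cv2.copyMakeBorder(f(b,300),0,150,0,0,0)])[:, :800])
E
```

```text
20.4833 [ 0.4541 -0.1138  0.2628] [-0.3 -0.7 -0.3]
scene [(97, 327, 220), (175, 327, 238), (190, 335, 279), (46, 372, 285), (198, 300, 307), (115, 331, 311)]
top [(169, 262, 223), (152, 295, 242)]
```

View pics/fin.png

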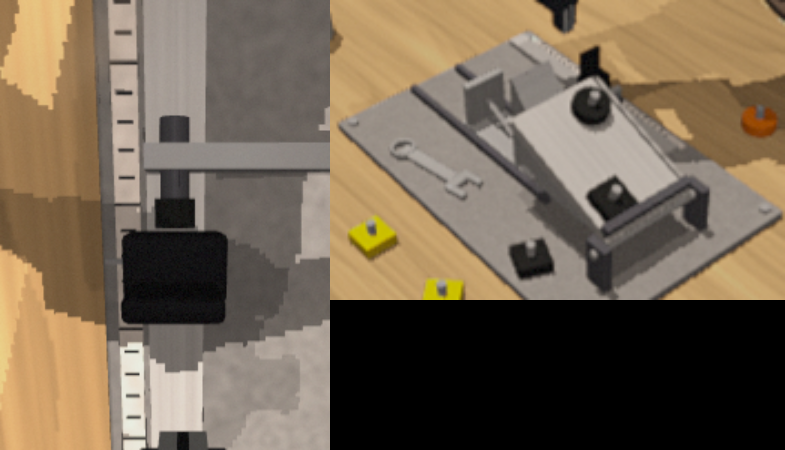

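The nose (175,200) is still against the screw, the sample is at the stop, the puck is at the top, and the tool is clear of everything. I hand the job in.

```bash
python3 -c "
from cell import bot
print(bot.sign_off())"
```

```text
the job is handed in; nothing more can be done
None
```

The job is done and handed in at about 20.5 s on the robot's clock.

- **Slip test:** I pushed the carriage in by its plate with about 9 to 12 N. The square foot slipped at about 70 mm of travel, roughly 21°, and slid to the stop. The carriage stayed there. The round puck was still in place at the top of the ramp in the last pictures.
- **Cursor:** I slid the cursor up until its nose met the screw. The push force rose from about 2.3 N of sliding friction to a steady 5.4 to 5.6 N, so roughly 3 N was on the nose. I then drew the tool straight back and up.
- **Last checks:** After withdrawing, the picture showed no gap between nose and screw, and the tool was clear with no real force on it. The force left on the nose after release was not measured. It can be no more than the cursor's own friction holds, about 2 N.
- **One disagreement:** the picture showed the gap closed about 1.5 mm before the force showed contact, because of the camera's viewing angle. I went by the force.

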